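# Load the lime bobbin cassette into the rotary bobbin store

### The job

First turn the rotary bobbin store by the black bar on top until its lime-green slot squarely faces the loading lane. Then put the lime bobbin cassette lengthwise in the lane and push it through the orange swing gate into that slot, gently but until it presses firmly against the hidden stop inside, and let the gate swing shut behind it. Leave the blue cassette, the thread cone and the marker pen where they are, let go of everything, and leave the lime slot facing the lane.

Things in the scene. Friction and masses are not known exactly. Their poses are not given: they have to be found in the camera images.
- store: Fixed rotary bobbin store: grey base, round carousel 310 mm across, straight loading lane. Origin on the table on the carousel's vertical axis; +x points from the axis out along the lane's middle, z up. Distances 'out' are along this x. The lane floor is 18 mm above the table, 163 to 373 mm out, 100 mm wide; from 266 mm outwards it is an open ledge without walls.
- carousel (a joint): Angle of the carousel (rad, anticlockwise from above positive). At 0 or any whole turn the lime slot faces the lane squarely. Turns either way (to +-7 rad) against 0.3 N m friction and stays where left. Four slots 90 degrees apart, marked by colour tiles on cover and mouth floor: lime (empty), then anticlockwise teal (full), blue (empty), white (full).
- lime_mouth (a point): Middle of the lime slot's mouth at the rim, 155 mm from the axis, on the slot floor (16.5 mm above the table). x outwards along the slot, z up, turning with the carousel. The slot is 60 mm wide, flared at the mouth, 50 mm high. Its steel end stop is hidden under the cover and set anywhere from 99 to 111 mm in from the mouth: it must be felt, and does not give way.
- load_point (a point): Fixed point on the lane's middle line, 155 mm from the axis, 18 mm above the table; frame as the store's. The lime mouth belongs here before loading. The grey round cover over the slots reaches only 135 mm out from the axis (66.5 to 70.5 mm above the table), so fingers pushing the cassette in from above may follow to just short of there.
- grip_bar (a point): Centre of the black grip bar on top of the carousel, on its axis, 97.5 mm above the table. The bar is 80 mm long, 18 mm wide, 35 mm tall (80 to 115 mm above the table) and lies along the line of the lime and blue slots (x of this frame). Grip it across its width from above and turn; let go and take it afresh for large turns.
- ledge (a point): Point on the ledge's surface, 315 mm from the axis, in the middle of the lane: a good place to set the cassette's centre, lengthwise along the lane. Frame as the store's.
- gate (a joint): Angle of the orange swing gate (rad): 0 shut across the lane, up to 1.55 swung inwards. Leaf 57 mm long, 36 mm tall, on an upright hinge post 225 mm out at y = +34 mm of the store. It opens only inwards; a weak spring (0.02 N m shut, 0.075 N m open) shuts it. Fingers that followed the cassette in must be lifted straight up, not drawn back.
- cassette: Lime-green bobbin cassette, a closed box 100 mm long (its x), 50 mm wide (y), 45 mm tall with three steel bobbins showing on top, about 0.25 kg. Origin at the centre of its underside. It starts lying on the table and may go in either end first.
- blue_cassette: Blue bobbin cassette of the same size, lying on the table beside the lime one. Leave alone.
- thread_cone: Teal thread cone standing on the table, 150 mm tall, 68 mm across the foot; origin at the centre of its underside. Leave alone.
- marker: Lime and black marker pen, 125 mm long, 18 mm thick, lying on the table; origin near its middle on the underside. Leave alone.
- throat (a point): Middle of the lane floor where the aluminium guide walls are narrowest, 240 mm out. The walls are 38 mm tall above the lane floor and flare from 56 mm apart here to 84 mm apart at 266 mm out. Beyond the gate (163 to 233 mm out) their inner faces are at y = -28 and +38 mm. Then an 8 mm floor gap to the carousel. Frame as the store's.
Things that resemble listed ones, but are neither listed nor needed, are in the scene too. Of the things that look like the cassette, the middle-sized one is meant.

How it is judged:
On the way, in this order (a step that is already met when the one before it is completed fails the run):
1. the lime slot has been turned to face the lane (mouth within 6 mm of the load point, at rest) with the cassette not yet in the lane (horizontal distance between lime_mouth and load_point below 0.006 m and velocity of joint carousel between -0.05 and 0.05 rad/s and horizontal distance between cassette and load_point above 0.125 m), for 0.2 s.
2. the cassette is pushed through the gate, which it holds open, lime slot ahead (value of joint gate above 0.8 rad and x of cassette in the frame of load_point between -0.03 and 0.06 m and y of cassette in the frame of load_point between -0.012 and 0.012 m and z of cassette in the frame of load_point below 0.01 m and contact force between cassette and store above 0.2 N), for 0.05 s.
3. the cassette is pressed home in the lime slot against its stop, with more than 7 N (x of cassette in the frame of lime_mouth below -0.045 m and y of cassette in the frame of lime_mouth between -0.008 and 0.008 m and contact force between cassette and store above 7 N).
At the end, for the whole second after the job is handed in: The lime cassette lies flat in the lime slot, in to its stop (its centre at least 45 mm in from the mouth and within 8 mm of the slot's middle line), the lime mouth is still within 8 mm of the load point, the gate is shut (under 0.1 rad), and everything is released and at rest (x of cassette in the frame of lime_mouth below -0.045 m and y of cassette in the frame of lime_mouth between -0.008 and 0.008 m and z of cassette in the frame of lime_mouth below 0.005 m and angle between the x axis of cassette and the x axis of lime_mouth, either way round below 0.1 rad and angle between cassette's own z axis and vertical below 0.05 rad and horizontal distance between lime_mouth and load_point below 0.008 m and value of joint gate below 0.1 rad and linear speed of cassette below 0.01 m/s); the robot touches nothing.
It fails at once if the blue cassette, thread cone or marker is moved by more than 20 mm (distance of any of blue_cassette, thread_cone, marker from where it was at the start of the episode above 0.02 m).
It fails at once if the cassette is rammed with more than 40 N against the store in or beyond the gate (contact force between cassette and store above 40 N and x of cassette in the frame of load_point below 0.12 m).
It also fails if it takes over 72 s, if anything falls off the work surface, if the arm or the gripper's body presses on something with over 40 N, if the wrist force passes 120 N, or if a joint passes its speed limit or range.

### The arm

A 6-joint arm with a two-finger parallel gripper is mounted at the origin on the work surface. World frame = base frame: x ahead of the robot, y to its left, z up, the work surface at z = 0. Lengths are in m, angles in rad, forces in N, time in s.
With the tool pointing down it reaches from about 0.25 to 0.725 m from the base axis. Payload 4 kg.
Tool frame: the origin (TCP) lies at the very end of the fingers, on their centre line; the grasp point (between the pads) lies 19 mm behind it; z points along the fingers, y is the line along which they close (so a half turn about z gives the same grasp; the last joint's range is limited). The gripper opens to 85 mm and grips with 20 to 120 N. Pads are 22 mm wide; open, the fingers measure 114 mm over their backs; the gripper's body (76 mm by 85 mm) begins 54 mm behind the grasp point. The pads swing forward as they close: fully open they stand 13 mm farther back than shut.
Start: joints at [-1.129, 0.241, 0.005, 1.335, 0, 1.571], TCP at [0.214, -0.452, 0.231] pointing down, gripper open.
Joint ranges: [-2.72, 2.72], [-1.05, 1.87], [-1.09, 1.28], [-1.99, 2.15], [-1.42, 1.44], [-3.14, 3.14]. Speed limits (rad/s): [2.79, 2.79, 3.14, 3.14, 3.14, 3.14].

### API

Orientations are given as a unit quaternion [x, y, z, w].
In Python, from workcell import bot, vision, workorder gives the robot as it stands.
- The arm moves only by the shell command python3 -m creep 'ROWS' [OPENING]. ROWS is JSON, a list of rows, each a list of 2 entries, a list of its own where there are three numbers: the shift along the tool's x, y, z in mm, then the turn, a rotation vector about the tool's x, y, z in rad. In form: [[[dx, dy, dz], [wx, wy, wz]], ...]. A call has 1 to 12 rows; each row shifts and turns the commanded pose from where the row before left it, along the tool's axes as they then stand; what a row does not reach is not made up. A row lasts 1/8 s, in which the tool goes at most 62.5 mm and 10.7 degrees, less where a joint would pass 70% of its speed; a pose out of reach is approached as far as the arm can. A call is refused whole if a number of a shift passes 62.5 or a number of a turn 0.188, either way. A call with a gripper value outside its range is refused whole. OPENING is the finger opening in mm, from 0 to 85.4, set as the call begins (- or left out, the last holds). The fingers move at their own pace and stop on an object; the grip force is fixed at half the most. Time passes only in rows, so rows that do not move let the fingers close. It gives the time, the measured TCP pose, the force, the opening and the grip force at its end, in the units of the state.
- bot.get_obs(): the state, without advancing time (a new reading comes with each control period).
- vision.camera(name): name is "scene" or "top" or "wrist"; returns a dict with "image" (480x640x3 uint8, blue, green, red), "z_map" (480x640 float32, m along the optical axis (not along the pixel's ray), 0 where there is no reading), "K" (3x3 intrinsics, pixels), "rvec" (rotation vector, rad) and "tvec" (3), from world to camera coordinates, as OpenCV has them; the wrist camera has in their place "tool_from_camera" (4x4, takes a point from camera to tool coordinates, whose origin is the TCP and whose axes are the flange's). Camera axes: x right, y down, z forward; pixel columns grow to the right and rows downward; lengths in m; the calibration is good to about 2 mm. A picture is of the moment at which its call begins: read the wrist's pose just before it.
- workorder.job_done(): hands the job in; it is judged then, once.
Trained networks look in a picture, given as the dict that the camera call returned (one of the last four; its "shot" number tells which), for a name from the list of things; names that differ only in an ending like _2 or _b are one class to them, and where a whole thing is asked for, a point or a joint stands for the part that bears it (a point fixed in the world has none). Each returns a list of dicts, best first, with "score" (0 to 1); they miss things now and then, are a little off and sometimes report something else, mostly with a low value. They report only what shows in the picture. A call takes as long as a camera call. They do not tell look-alikes from the thing itself.
- vision.spot_in(picture, query): "position" ([column, row] in pixels, amid what is visible of it).
- vision.place_of(picture, query): "position" ([column, row] in pixels: a listed point, or the origin of a listed thing).
The state is a dict: "clock": time; "joint_pos": joint angles; "joint_vel": joint speeds; "tau": joint torques, N m; "eef_pos": TCP position; "tool_rot": TCP orientation; "ft_force": force on the tool from outside, world axes, zero at the start; "ft_torque": the same for the moment, N m; "grip_width": finger opening in m; "grasp_force": force on a finger pad.
Only numpy, scipy, OpenCV 4.12 (cv2) and the standard library are available. Lean on these libraries where they do the work, as an engineer would, in place of code of your own. Each camera call takes 0.05 s, during which the arm holds its last target. There are 200 camera calls.

## Working session

There is one attempt and no reset: what is moved stays moved. The work goes in short steps, Python scripts to look and compute and a shell command to move; the robot and the scene stay as the last step left them, time stands still between calls to the robot, and variables do not carry over. Pictures are saved under pics/ and viewed, at most 10 in all, crops included, and the job is handed in when it is done.

```bash
mkdir -p pics
cat > h.py <<'E'
import numpy as np, cv2
from workcell import bot, vision, workorder
from scipy.spatial.transform import Rotation as R
np.set_printoptions(precision=4, suppress=True)
def w2c(p):
    return cv2.Rodrigues(np.array(p["rvec"],float))[0], np.array(p["tvec"],float).ravel()
def ext(p, obs=None):
    """world_from_camera rotation, origin"""
    if "rvec" in p:
        r,t=w2c(p); return r.T, -r.T@t
    T=np.array(p["tool_from_camera"]); Rt=R.from_quat(obs["tool_rot"]).as_matrix()
    return Rt@T[:3,:3], Rt@T[:3,3]+np.array(obs["eef_pos"])
def onplane(p, uv, z, obs=None):
    Rm,o=ext(p,obs); d=Rm@np.linalg.inv(p["K"])@np.array([uv[0],uv[1],1.]); return o+d*(z-o[2])/d[2]
def cloud(p, obs=None):
    Rm,o=ext(p,obs); v,u=np.mgrid[0:480,0:640]; z=p["z_map"]
    c=np.stack([u,v,np.ones_like(u)],-1)@np.linalg.inv(p["K"]).T*z[...,None]
    return c@Rm.T+o
E
python3 - <<'E'
from h import *
for n in ("top","scene"):
    p=vision.camera(n); cv2.imwrite(f"pics/{n}0.png",p["image"])
    C=cloud(p)
    for q in ["store","cassette","blue_cassette","thread_cone","marker","grip_bar","lime_mouth","gate","ledge","load_point","throat"]:
        for f in (vision.spot_in,vision.place_of):
            try:
                for r in f(p,q)[:4]:
                    u,v=r["position"]; print(n,q,f.__name__,round(r["score"],2),np.round([u,v]),C[int(v),int(u)])
            except Exception as e: print(n,q,f.__name__,e)
print(bot.get_obs())
E
```

```text
top store call 0.78 [194. 249.] [0.5047 0.2046 0.0697]
top store call 0.31 [174. 247.] [0.5103 0.2386 0.0897]
top store call 0.18 [341. 124.] [ 0.7722 -0.1069  0.0135]
top store call 0.6 [177. 246.] [0.5128 0.2362 0.0825]
top cassette call 0.71 [426. 344.] [ 0.3025 -0.2618  0.0663]
top cassette call 0.64 [455. 266.] [ 0.4571 -0.3336  0.0469]
top cassette call 0.6 [393. 207.] [ 0.5857 -0.209   0.032 ]
top cassette call 0.71 [393. 208.] [ 0.5855 -0.211   0.0324]
top cassette call 0.67 [455. 267.] [ 0.4552 -0.3323  0.0431]
top cassette call 0.55 [424. 341.] [ 0.3061 -0.2588  0.0605]
top blue_cassette call 0.89 [451. 193.] [ 0.6103 -0.3298  0.0466]
top thread_cone call 0.6 [256. 131.] [0.7403 0.0698 0.0927]
top thread_cone call 0.4 [193. 248.] [0.5066 0.2042 0.0715]
top thread_cone call 0.74 [261. 133.] [0.7424 0.0633 0.0762]
top marker call 0.94 [340. 121.] [ 0.7769 -0.1047  0.0204]
top marker call 0.85 [342. 124.] [ 0.7722 -0.1069  0.0135]
top grip_bar call 0.61 [177. 247.] [0.5087 0.2343 0.0823]
top grip_bar call 0.58 [458. 267.] [ 0.4549 -0.3376  0.047 ]
top grip_bar call 0.71 [169. 
[... 2448 characters left out ...]
] [0.5672 0.1355 0.0725]
scene load_point call 0.8 [367. 238.] [0.4998 0.1059 0.0138]
scene throat call 0.95 [400. 229.] [0.5655 0.1343 0.0719]
scene throat call 0.96 [333. 252.] [0.4969 0.0119 0.019 ]
{'clock': 2.2, 'joint_pos': array([-1.129 ,  0.2406,  0.005 ,  1.3352, -0.    ,  1.5708]), 'joint_vel': array([-0.0004, -0.0007, -0.0001,  0.0003,  0.0006,  0.    ]), 'tau': array([  0.0001, -37.2206,  25.2686,   0.0014,   0.0001,  -0.    ]), 'eef_pos': array([ 0.2138, -0.452 ,  0.2313]), 'tool_rot': array([ 0.9757,  0.2191, -0.    ,  0.    ]), 'ft_force': array([ 0.2294, -0.2599, -0.1738]), 'ft_torque': array([-0.0302,  0.0041,  0.0262]), 'grasp_force': 0.0, 'grip_width': 0.08547306476427946}
```

View pics/top0.png

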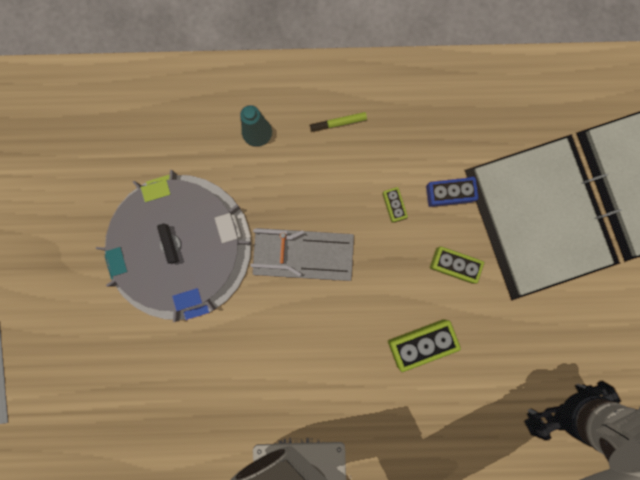

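View pics/scene0.png

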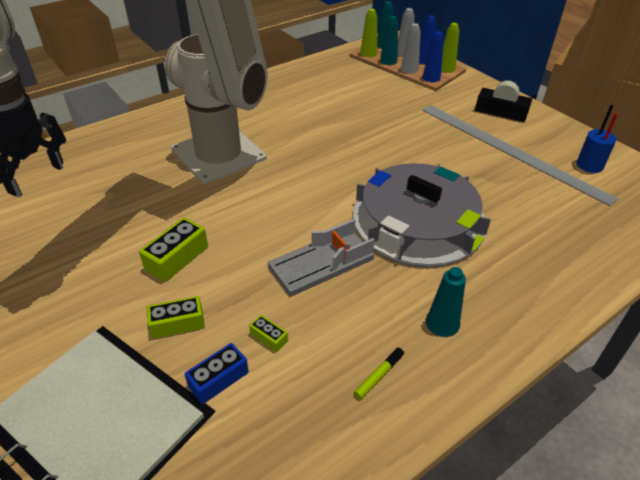

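Top view: the store axis is near (170,243), the lime tile up at (155,188), the lane runs right to about (352,255), and the cassettes are small (395,205), middle (458,265) and large (425,345). The middle one is the target. Scene view agrees, with the middle one at (175,316) and the lime slot next to the cone. Next I measure with depth.

Run:
```python
from h import *
from scipy.optimize import least_squares
for n in ("top","scene"):
    p=vision.camera(n); C=cloud(p); im=p["image"]; ok=p["z_map"]>0
    hsv=cv2.cvtColor(im,cv2.COLOR_BGR2HSV)
    X,Y,Z=C[...,0],C[...,1],C[...,2]
    d=np.hypot(X-.51,Y-.24)
    m=ok&(d<.16)&(Z>.06)&(Z<.076)
    k=cv2.findContours(m.astype(np.uint8),cv2.RETR_EXTERNAL,cv2.CHAIN_APPROX_NONE)[0]
    k=max(k,key=len)[:,0]; q=C[k[:,1],k[:,0],:2]
    s=least_squares(lambda a:np.hypot(q[:,0]-a[0],q[:,1]-a[1])-a[2],[.51,.24,.135],loss="soft_l1",f_scale=.002).x
    print(n,"cover",s, "mean z",Z[m].mean())
    mb=ok&(d<.06)&(Z>.105)&(Z<.125)
    def rect(m,l):
        a=cv2.minAreaRect(C[m][:,:2].astype(np.float32)*1000); b=cv2.boxPoints(a)
        e=b[1]-b[0]; f=b[2]-b[1]; e=e if np.hypot(*e)>np.hypot(*f) else f
        print(n,l,m.sum(),"c",np.array(a[0]),"size",np.array(a[1]),"long yaw",np.degrees(np.arctan2(e[1],e[0]))%180,"z",np.median(Z[m]))
    rect(mb,"bar")
    ml=ok&(Z>.011)&(Z<.03)&(abs(X-.49)<.07)&(Y<.0)&(Y>-.16)
    ml=cv2.morphologyEx(ml.astype(np.uint8),cv2.MORPH_OPEN,np.ones((3,3)))>0
    rect(ml,"lane")
    lime=(hsv[...,0]>25)&(hsv[...,0]<45)&(hsv[...,1]>120)
    mc=ok&(Z>.034)&(Z<.056)&(abs(X-.46)<.07)&(abs(Y+.335)<.07)
    rect(mc,"cassette")
    mt=ok&lime&(Z>.06)&(Z<.08)&(d<.15); print(n,"lime tile",np.median(C[mt],0))
    mt=ok&lime&(Z<.03)&(Z>.005)&(d<.17); print(n,"lime mouth floor",np.median(C[mt],0) if mt.any() else None)
```

```text
top cover [0.515  0.2487 0.1345] mean z 0.07081085482258971
top bar 404 c [514.7303 248.4321] size [79.5461 19.2561] long yaw 15.461684 z 0.1147372396064309
top lane 2610 c [488.0632 -60.8941] size [123.9032 100.2124] long yaw 85.15988 z 0.018200570384703796
top cassette 1164 c [ 460.4425 -341.4528] size [100.9299  50.6946] long yaw 69.34299 z 0.04561738210306998
top lime tile [0.6275 0.2801 0.0726]
top lime mouth floor [0.6605 0.2879 0.0169]
scene cover [0.5164 0.2479 0.1338] mean z 0.06906329173103977
scene bar 264 c [516.6453 247.5697] size [81.0057 22.1864] long yaw 16.63089 z 0.11232775034071973
scene lane 2065 c [488.6117 -60.1511] size [126.2961 104.8036] long yaw 85.70235 z 0.016412650376792737
scene cassette 1224 c [ 462.0582 -341.9597] size [100.1628  52.8267] long yaw 68.74027 z 0.04363704736022844
scene lime tile [0.628  0.2811 0.0708]
scene lime mouth floor [0.6566 0.2943 0.0156]
```

```bash
python3 -m creep '[[[0,0,0],[0,0,-0.186]],[[0,0,0],[0,0,-0.186]],[[0,0,0],[0,0,-0.186]],[[0,0,0],[0,0,-0.186]],[[0,0,0],[0,0,-0.186]],[[0,0,0],[0,0,-0.186]],[[0,0,0],[0,0,-0.186]],[[0,0,0],[0,0,-0.186]],[[0,0,0],[0,0,-0.186]],[[0,0,0],[0,0,-0.186]],[[0,0,0],[0,0,-0.186]],[[0,0,0],[0,0,-0.186]]]' 60
python3 -m creep '[[[0,0,0],[0,0,-0.185]],[[0,0,0],[0,0,-0.185]],[[0,0,0],[0,0,-0.185]],[[0,0,0],[0,0,-0.184]],[[-20,25,0],[0,0,0]],[[-36,45,0],[0,0,0]],[[-36,45,0],[0,0,0]],[[-36,45,0],[0,0,0]],[[-36,45,0],[0,0,0]],[[-36,45,0],[0,0,0]],[[-36,45,0],[0,0,0]],[[-36,45,0],[0,0,0]]]'
python3 -m creep '[[[-36,45,0],[0,0,0]],[[-36,45,0],[0,0,0]],[[-36,45,0],[0,0,0]],[[-36,45,0],[0,0,0]],[[-36,45,0],[0,0,0]],[[-20,25,0],[0,0,0]],[[0,0,0],[0,0,0]],[[0,0,0],[0,0,0]]]'
python3 - <<'E'
from h import *
o=bot.get_obs(); p=vision.camera("wrist"); cv2.imwrite("pics/w1.png",p["image"])
C=cloud(p,o); X,Y,Z=C[...,0],C[...,1],C[...,2]
m=(p["z_map"]>0)&(np.hypot(X-.515,Y-.248)<.06)&(Z>.105)&(Z<.125)
Rt=R.from_quat(o["tool_rot"]).as_matrix(); print(o["clock"],o["eef_pos"],o["joint_pos"],"y yaw",np.degrees(np.arctan2(Rt[1,1],Rt[0,1])))
if m.sum()>50:
    a=cv2.minAreaRect(C[m][:,:2].astype(np.float32)*1000); print(m.sum(),a)
    t=Rt.T@(np.array([a[0][0]/1000,a[0][1]/1000,.0975])-o["eef_pos"]); print("bar in tool",t*1000)
t=Rt.T@(np.array([.515,.248,.0975])-o["eef_pos"]); print("est in tool",t*1000)
E
```

```text
clock: 3.8
eef_pos: [0.2138, -0.452, 0.2313]
tool_rot: [0.229, 0.973, 0.0, -0.0]
ft_force: [-0.2, 0.3, 0.5]
grip_width: 0.0599
grasp_force: 0.0
clock: 5.3
eef_pos: [0.3854, -0.0498, 0.2317]
tool_rot: [-0.135, 0.991, -0.0, 0.001]
ft_force: [1.3, -0.8, 1.0]
grip_width: 0.0598
grasp_force: 0.0
clock: 6.3
eef_pos: [0.5101, 0.2424, 0.231]
tool_rot: [-0.135, 0.991, -0.0, -0.001]
ft_force: [-0.3, 0.3, -0.0]
grip_width: 0.06
grasp_force: 0.0
6.3 [0.5101 0.2424 0.231 ] [ 0.4439  0.3715  0.1857  1.3862 -0.0003  0.1726] y yaw 105.54188729610972
3071 ((513.2589111328125, 247.20709228515625), (79.38943481445312, 17.986446380615234), 15.806550979614258)
bar in tool [ -4.5048   3.7987 133.495 ]
est in tool [ -6.3947   4.0961 133.4928]
```

```bash
python3 -m creep '[[[-5.5,4,0],[0,0,-0.005]],[[0,0,40],[0,0,0]],[[0,0,50],[0,0,0]],[[0,0,40],[0,0,0]],[[0,0,15],[0,0,0]],[[0,0,0],[0,0,0]]]' 60
python3 -m creep '[[[0,0,0],[0,0,0]],[[0,0,0],[0,0,0]],[[0,0,0],[0,0,0]],[[0,0,0],[0,0,0]],[[0,0,0],[0,0,0]]]' 8
```

```text
clock: 7.1
eef_pos: [0.5145, 0.2478, 0.0861]
tool_rot: [-0.137, 0.991, -0.0, -0.001]
ft_force: [-0.5, -0.4, 1.2]
grip_width: 0.0601
grasp_force: 0.0
clock: 7.72
eef_pos: [0.5157, 0.2493, 0.0883]
tool_rot: [-0.138, 0.99, 0.001, 0.002]
ft_force: [-1.7, 0.4, 6.1]
grip_width: 0.0172
grasp_force: 60.8
```

```bash
python3 -m creep '[[[0,0,0],[0,0,0.08]],[[0,0,0],[0,0,0.17]],[[0,0,0],[0,0,0.18]],[[0,0,0],[0,0,0.18]],[[0,0,0],[0,0,0.18]],[[0,0,0],[0,0,0.18]],[[0,0,0],[0,0,0.18]],[[0,0,0],[0,0,0.18]],[[0,0,0],[0,0,0.18]],[[0,0,0],[0,0,0.17]],[[0,0,0],[0,0,0.16]],[[0,0,0],[0,0,0.08]]]' 8
python3 -m creep '[[[0,0,0],[0,0,0]],[[0,0,0],[0,0,0]],[[0,0,0],[0,0,0]],[[0,0,0],[0,0,0]]]' 8
python3 - <<'E'
from h import *
o=bot.get_obs(); Rt=R.from_quat(o["tool_rot"]).as_matrix(); print(o["joint_pos"],"y yaw",np.degrees(np.arctan2(Rt[1,1],Rt[0,1])))
for n in ("top","scene"):
    p=vision.camera(n); C=cloud(p); Z=C[...,2]; ok=p["z_map"]>0
    if n=="top": cv2.imwrite("pics/top1.png",cv2.resize(p["image"][150:350,80:380],None,fx=2.5,fy=2.5))
    hsv=cv2.cvtColor(p["image"],cv2.COLOR_BGR2HSV); d=np.hypot(C[...,0]-.515,C[...,1]-.248)
    lime=(hsv[...,0]>25)&(hsv[...,0]<45)&(hsv[...,1]>120)&ok
    for l,m in (("tile",lime&(Z>.06)&(Z<.08)&(d<.15)),("floor",lime&(Z<.03)&(Z>.005)&(d<.17))):
        if m.any():
            c=np.mean(C[m],0); print(n,l,m.sum(),c,"yaw",np.degrees(np.arctan2(c[1]-.248,c[0]-.515)))
E
```

```text
clock: 9.22
eef_pos: [0.5145, 0.2477, 0.0882]
tool_rot: [0.733, 0.68, 0.0, 0.001]
ft_force: [-3.8, -2.7, 8.6]
grip_width: 0.0168
grasp_force: 61.4
clock: 9.72
eef_pos: [0.5145, 0.2478, 0.0883]
tool_rot: [0.733, 0.681, 0.0, 0.0]
ft_force: [-3.2, -2.0, 10.5]
grip_width: 0.0171
grasp_force: 61.4
[ 0.4492  0.4766 -0.0386  1.0552 -0.0008  2.0939] y yaw -4.230643295490647
top tile 380 [0.506  0.1337 0.0724] yaw -94.5036012046596
top floor 176 [0.5037 0.1035 0.0174] yaw -94.47455035570168
scene tile 258 [0.5069 0.1343 0.0704] yaw -94.06970391971643
scene floor 86 [0.4964 0.1064 0.0155] yaw -97.49793584155799
```

```bash
python3 -m creep '[[[0,0,0],[0,0,0.01]],[[0,0,0],[0,0,0]],[[0,0,0],[0,0,0]],[[0,0,0],[0,0,0]]]' 8
python3 -m creep '[[[0,0,0],[0,0,0]],[[0,0,0],[0,0,0]],[[0,0,0],[0,0,0]],[[0,0,-20],[0,0,0]],[[0,0,-50],[0,0,0]],[[0,0,-50],[0,0,0]],[[-30,0,-10],[0,0,0]],[[-58,0,0],[0,0,0]],[[-58,0,0],[0,0,0]],[[-58,0,0],[0,0,0]]]' 75
python3 -m creep '[[[-58,0,0],[0,0,0]],[[-58,0,0],[0,0,0]],[[-58,0,0],[0,0,0]],[[-58,0,0],[0,0,0]],[[-58,0,0],[0,0,0]],[[-58,0,0],[0,0,0]],[[-30,-4,0],[0,0,0]],[[0,0,0],[0,0,0.142]],[[0,0,0],[0,0,0.142]],[[0,0,0],[0,0,0]],[[0,0,0],[0,0,0]]]' 80
python3 - <<'E'
from h import *
o=bot.get_obs(); p=vision.camera("wrist"); C=cloud(p,o); X,Y,Z=C[...,0],C[...,1],C[...,2]
cv2.imwrite("pics/w2.png",p["image"])
Rt=R.from_quat(o["tool_rot"]).as_matrix(); print(o["clock"],o["eef_pos"],"y yaw",np.degrees(np.arctan2(Rt[1,1],Rt[0,1])))
m=(p["z_map"]>0)&(np.hypot(X-.461,Y+.342)<.08)&(Z>.034)&(Z<.056)
a=cv2.minAreaRect(C[m][:,:2].astype(np.float32)*1000); print(m.sum(),a,np.median(Z[m]))
print("in tool",Rt.T@(np.array([a[0][0]/1000,a[0][1]/1000,.0])-o["eef_pos"])*1000)
p=vision.camera("top"); C=cloud(p); Z=C[...,2]; ok=p["z_map"]>0
cv2.imwrite("pics/top2.png",cv2.resize(p["image"][160:340,90:370],None,fx=2.5,fy=2.5))
d=np.hypot(C[...,0]-.515,C[...,1]-.248)
hsv=cv2.cvtColor(p["image"],cv2.COLOR_BGR2HSV); lime=(hsv[...,0]>25)&(hsv[...,0]<45)&(hsv[...,1]>120)&ok
for l,m in (("tile",lime&(Z>.06)&(Z<.08)&(d<.15)),("floor",lime&(Z<.03)&(Z>.005)&(d<.17))):
    c=np.mean(C[m],0); print(l,m.sum(),c,"yaw",np.degrees(np.arctan2(c[1]-.248,c[0]-.515)))
def rect(m):
    a=cv2.minAreaRect(C[m][:,:2].astype(np.float32)*1000);print(m.sum(),a)
rect(ok&(d<.06)&(Z>.105)&(Z<.125))
rect(ok&(Z>.011)&(Z<.03)&(abs(C[...,0]-.49)<.07)&(C[...,1]<-.005)&(C[...,1]>-.16))
rect(ok&(Z>.048)&(Z<.062)&(abs(C[...,0]-.49)<.08)&(C[...,1]<.1)&(C[...,1]>-.1))
E
```

```text
clock: 10.32
eef_pos: [0.5145, 0.2478, 0.0883]
tool_rot: [0.736, 0.677, 0.0, 0.001]
ft_force: [-4.0, -2.4, 10.2]
grip_width: 0.0168
grasp_force: 61.3
clock: 11.58
eef_pos: [0.4976, 0.0434, 0.2163]
tool_rot: [0.736, 0.677, 0.0, 0.0]
ft_force: [1.2, -0.7, 0.2]
grip_width: 0.0751
grasp_force: 0.0
clock: 12.95
eef_pos: [0.4625, -0.3314, 0.2162]
tool_rot: [0.824, 0.567, -0.0, -0.0]
ft_force: [-1.1, 0.1, -0.6]
grip_width: 0.08
grasp_force: 0.0
12.95 [ 0.4625 -0.3314  0.2162] y yaw -20.90497520999222
7468 ((459.6284484863281, -342.7546081542969), (99.57332611083984, 50.139286041259766), 69.22126770019531) 0.04544852459229051
in tool [-11.6979   1.416  216.1673]
tile 372 [0.5055 0.1335 0.0724] yaw -94.7600362467861
floor 174 [0.5035 0.1036 0.017 ] yaw -94.56111755150957
382 ((514.9322509765625, 248.38002014160156), (80.63868713378906, 18.21287727355957), 85.30724334716797)
2543 ((487.8260192871094, -62.472412109375), (120.6163330078125, 100.041748046875), 85.1546859741211)
394 ((495.88006591796875, 42.036094665527344), (119.84086608886719, 92.92955780029297), 86.78936767578125)
```

View pics/top2.png

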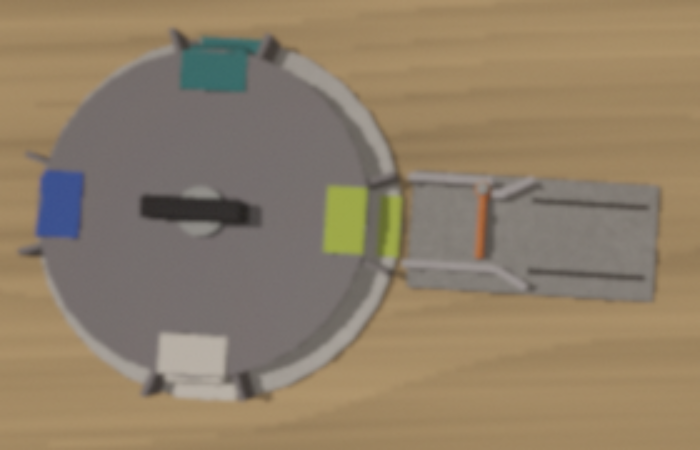

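View pics/w2.png

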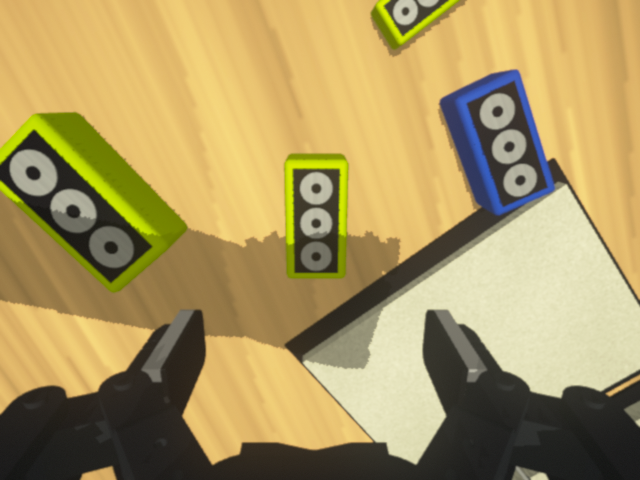

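The store view shows the lime tile (345,220) and lime mouth (392,226) square to the lane, with the gate at (484,225). The wrist view shows the cassette straight ahead at (316,220) and clear of its neighbours. I grasp it now.

```bash
python3 -m creep '[[[-11.5,1.5,20],[0,0,0]],[[0,0,50],[0,0,0]],[[0,0,55],[0,0,0]],[[0,0,45],[0,0,0]],[[0,0,24],[0,0,0]],[[0,0,10],[0,0,0]],[[0,0,0],[0,0,0]]]' 84
python3 -m creep '[[[0,0,0],[0,0,0]],[[0,0,0],[0,0,0]],[[0,0,0],[0,0,0]],[[0,0,0],[0,0,0]],[[0,0,0],[0,0,0]],[[0,0,-10],[0,0,0]],[[0,0,-30],[0,0,0]],[[0,0,-40],[0,0,0]],[[0,0,-20],[0,0,-0.14]],[[0,0,0],[0,0,-0.139]],[[0,0,0],[0,0,0]],[[0,0,0],[0,0,0]]]' 40
python3 - <<'E'
from h import *
o=bot.get_obs(); Rt=R.from_quat(o["tool_rot"]).as_matrix(); print(o["eef_pos"],"y yaw",np.degrees(np.arctan2(Rt[1,1],Rt[0,1])))
th=np.radians(-94.9); u=np.array([np.cos(th),np.sin(th),0]); t=np.array([.515,.248,0])+.318*u; t[2]=.031
print(t,Rt.T@(t-o["eef_pos"])*1000)
E
```

```text
clock: 13.92
eef_pos: [0.4598, -0.3426, 0.0122]
tool_rot: [0.824, 0.566, -0.0, -0.0]
ft_force: [-0.3, 0.2, -0.2]
grip_width: 0.084
grasp_force: 0.0
clock: 15.42
eef_pos: [0.4592, -0.3423, 0.1117]
tool_rot: [0.738, 0.675, -0.0, -0.001]
ft_force: [-0.0, -0.3, -2.7]
grip_width: 0.0489
grasp_force: 63.4
[ 0.4592 -0.3423  0.1117] y yaw -5.153380872248649
[ 0.4878 -0.0688  0.031 ] [274.8682   4.1031  80.8981]
```

```bash
python3 -m creep '[[[30,0,0],[0,0,0]],[[55,1,0],[0,0,0]],[[55,1,0],[0,0,0]],[[55,1,0],[0,0,0]],[[50,1,0],[0,0,0]],[[30,0,0],[0,0,0]],[[0,0,30],[0,0,0]],[[0,0,30],[0,0,0]],[[0,0,12],[0,0,0]],[[0,0,0],[0,0,0]],[[0,0,0],[0,0,0]]]' 40
python3 - <<'E'
from h import *
o=bot.get_obs(); print(o["eef_pos"])
p=vision.camera("top"); C=cloud(p); Z=C[...,2]; ok=p["z_map"]>0
hsv=cv2.cvtColor(p["image"],cv2.COLOR_BGR2HSV); lime=(hsv[...,0]>25)&(hsv[...,0]<45)&(hsv[...,1]>100)&ok
m=lime&(Z>.05)&(Z<.085)&(abs(C[...,0]-.49)<.06)&(abs(C[...,1]+.065)<.08)
a=cv2.minAreaRect(C[m][:,:2].astype(np.float32)*1000);print(m.sum(),a,np.median(Z[m]))
cv2.imwrite("pics/top3.png",cv2.resize(p["image"][160:340,90:410],None,fx=2.5,fy=2.5))
th=np.radians(-94.9); v=np.array([[np.cos(th),np.sin(th)],[-np.sin(th),np.cos(th)]]); print("in store",v@(np.array(a[0])-[515,248]))
E
```

```text
clock: 16.8
eef_pos: [0.4888, -0.0695, 0.0412]
tool_rot: [0.738, 0.675, 0.001, 0.001]
ft_force: [0.8, 0.0, -2.3]
grip_width: 0.0491
grasp_force: 63.2
[ 0.4888 -0.0695  0.0412]
0 ((0.0, 0.0), (0.0, 0.0), 0.0) nan
in store [ 291.0833 -491.9344]
  return _methods._mean(a, axis=axis, dtype=dtype,
  ret = ret.dtype.type(ret / rcount)
```

View pics/top3.png

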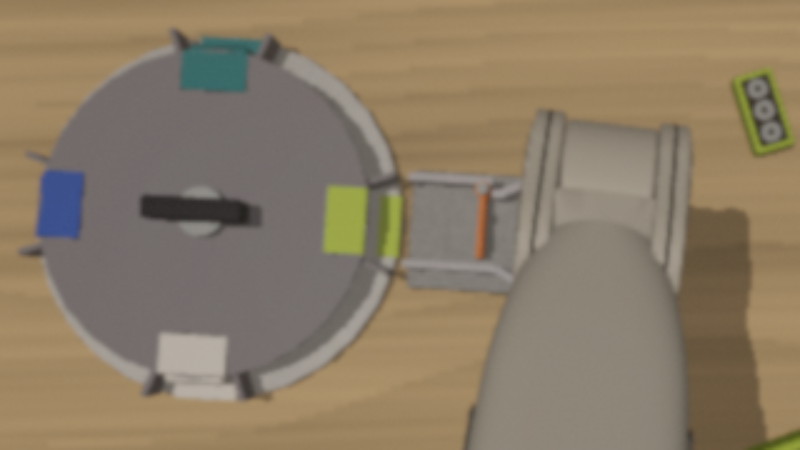

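The arm hides the cassette in this view, with the lane end at about (520,230). The measured TCP is on target, so I set it down, back off along the lane's outward side and look.

```bash
python3 -m creep '[[[0,-1,6],[0,0,0]],[[0,0,4],[0,0,0]],[[0,0,0],[0,0,0]],[[0,0,0],[0,0,0]]]' 40
python3 -m creep '[[[0,0,0],[0,0,0]],[[0,0,0],[0,0,0]],[[0,0,0],[0,0,0]],[[0,0,-20],[0,0,0]],[[0,0,-40],[0,0,0]],[[0,0,-30],[0,0,0]],[[-40,0,0],[0,0,0]],[[-55,0,0],[0,0,0]],[[0,0,0],[0,0,0]]]' 75
python3 -m creep '[[[0,0,0],[0,0,0]],[[0,0,0],[0,0,0]]]' 8
python3 - <<'E'
from h import *
o=bot.get_obs(); Rt=R.from_quat(o["tool_rot"]).as_matrix()
th=np.radians(-94.9); v=np.array([[np.cos(th),np.sin(th)],[-np.sin(th),np.cos(th)]]); S=lambda q:v@(np.array(q)-[515,248])
print("tcp store",S(o["eef_pos"][:2]*1000),o["eef_pos"][2],"y yaw",np.degrees(np.arctan2(Rt[1,1],Rt[0,1])))
for n in ("wrist","scene"):
    p=vision.camera(n); C=cloud(p,o); Z=C[...,2]; ok=p["z_map"]>0
    cv2.imwrite(f"pics/{n}4.png",p["image"])
    m=ok&(Z>.056)&(Z<.072)&(abs(C[...,0]-.49)<.05)&(C[...,1]<0)&(C[...,1]>-.14)
    a=cv2.minAreaRect(C[m][:,:2].astype(np.float32)*1000);print(n,m.sum(),a,np.median(Z[m]),"store",S(a[0]))
    m=ok&(Z>.046)&(Z<.062)&(abs(C[...,0]-.49)<.08)&(C[...,1]<.1)&(C[...,1]>-.02)
    q=np.array([S(c) for c in C[m][:,:2]*1000]); 
    if len(q): 
        q=q[(q[:,0]<230)&(q[:,0]>165)]; print("walls y hist",np.histogram(q[:,1],bins=range(-45,55,4)))
E
```

```text
clock: 17.35
eef_pos: [0.4871, -0.0692, 0.0319]
tool_rot: [0.738, 0.675, 0.0, 0.001]
ft_force: [-3.1, 0.4, 8.3]
grip_width: 0.0493
grasp_force: 64.8
clock: 18.48
eef_pos: [0.4783, -0.1667, 0.1203]
tool_rot: [0.739, 0.673, -0.0, 0.0]
ft_force: [-0.3, 0.2, -0.3]
grip_width: 0.0749
grasp_force: 0.0
clock: 18.73
eef_pos: [0.4785, -0.1626, 0.1201]
tool_rot: [0.737, 0.676, -0.0, -0.0]
ft_force: [0.5, -1.6, 1.2]
grip_width: 0.0398
grasp_force: 0.0
tcp store [412.2308  -1.2871] 0.1200997534585209 y yaw -4.954371787123893
wrist 18690 ((485.6146545410156, -80.67294311523438), (77.16114807128906, 50.26077651977539), 85.07683563232422) 0.06361320722961625 store [329.9817  -1.2037]
scene 885 ((497.9340515136719, -60.822174072265625), (79.24541473388672, 117.3085708618164), 0.5654202699661255) 0.0617387216262163 store [309.1512   9.3751]
walls y hist (array([ 0,  0, 12, 51, 60,  2,  7,  6,  7,  5,  8,  7,  5,  6, 10,  6,  6,
        3,  2,  3, 23, 50, 72,  0]), array([-45, -41, -37, -33, -29, -25, -21, -17, -13,  -9,  -5,  -1,   3,
         7,  11,  15,  19,  23,  27,  31,  35,  39,  43,  47,  51]))
```

View pics/wrist4.png

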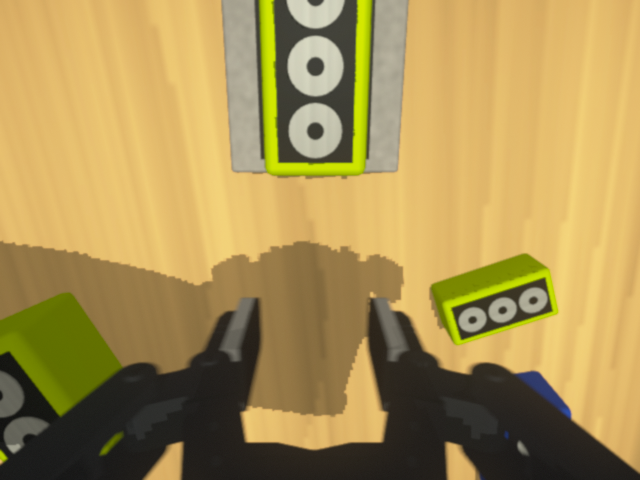

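The cassette lies centred on the ledge, with its outer end at (316,172), and the fingers are straight behind it. I lower and push.

```bash
python3 -m creep '[[[0,0.5,40],[0,0,0]],[[0,0,40],[0,0,0]],[[0,0,10],[0,0,0]],[[10,0,0],[0,0,0]],[[10,0,0],[0,0,0]],[[8,0,0],[0,0,0]],[[8,0,0],[0,0,0]],[[8,0,0],[0,0,0]],[[8,0,0],[0,0,0]],[[0,0,0],[0,0,0]]]' 8
python3 - <<'E'
from h import *
o=bot.get_obs()
th=np.radians(-94.9); v=np.array([[np.cos(th),np.sin(th)],[-np.sin(th),np.cos(th)]]); S=lambda q:v@(np.array(q)-[515,248])
print("tcp store",S(o["eef_pos"][:2]*1000),o["eef_pos"][2])
E
```

```text
clock: 20.08
eef_pos: [0.4844, -0.1117, 0.0308]
tool_rot: [0.737, 0.675, 0.001, 0.001]
ft_force: [1.2, -0.5, 1.3]
grip_width: 0.0081
grasp_force: 0.8
tcp store [360.9626   0.1952] 0.03081268663677483
```

```bash
python3 -m creep '[[[8,0,0],[0,0,0]],[[8,0,0],[0,0,0]],[[8,0,0],[0,0,0]],[[8,0,0],[0,0,0]],[[8,0,0],[0,0,0]]]'
python3 -m creep '[[[8,0,0],[0,0,0]],[[8,0,0],[0,0,0]],[[8,0,0],[0,0,0]],[[8,0,0],[0,0,0]],[[8,0,0],[0,0,0]],[[8,0,0],[0,0,0]]]'
python3 - <<'E'
from h import *
o=bot.get_obs(); print(o["eef_pos"])
p=vision.camera("scene"); cv2.imwrite("pics/scene5.png",cv2.resize(p["image"][150:310,240:500],None,fx=3,fy=3))
E
```

```text
clock: 20.7
eef_pos: [0.4868, -0.0751, 0.0308]
tool_rot: [0.738, 0.674, -0.002, 0.002]
ft_force: [-1.5, -10.3, 4.9]
grip_width: 0.0077
grasp_force: 5.2
clock: 21.45
eef_pos: [0.4911, -0.0258, 0.0307]
tool_rot: [0.738, 0.675, -0.001, 0.001]
ft_force: [-0.6, -7.5, 5.9]
grip_width: 0.0083
grasp_force: 3.6
[ 0.4911 -0.0258  0.0307]
```

View pics/scene5.png

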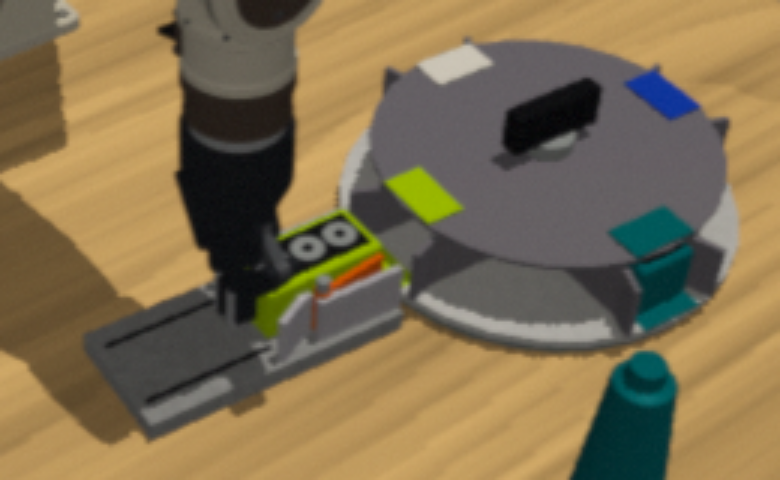

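The cassette is through the gate: orange leaf at (350,285) swung inwards, lime slot ahead. I carry on.

```bash
python3 -m creep '[[[8,0,0],[0,0,0]],[[8,0,0],[0,0,0]],[[8,0,0],[0,0,0]],[[8,0,0],[0,0,0]],[[8,0,0],[0,0,0]],[[8,0,0],[0,0,0]]]'
python3 -m creep '[[[8,0,0],[0,0,0]],[[8,0,0],[0,0,0]],[[8,0,0],[0,0,0]],[[7,0,0],[0,0,0]],[[6,0,0],[0,0,0]],[[0,0,0],[0,0,0]]]'
python3 - <<'E'
from h import *
o=bot.get_obs()
th=np.radians(-94.9); v=np.array([[np.cos(th),np.sin(th)],[-np.sin(th),np.cos(th)]]); S=lambda q:v@(np.array(q)-[515,248])
print("tcp store",S(o["eef_pos"][:2]*1000),o["eef_pos"][2])
E
```

```text
clock: 22.25
eef_pos: [0.4947, 0.022, 0.0305]
tool_rot: [0.738, 0.675, -0.002, 0.001]
ft_force: [-1.2, -8.4, 6.8]
grip_width: 0.0078
grasp_force: 3.8
clock: 23.0
eef_pos: [0.4977, 0.0601, 0.03]
tool_rot: [0.738, 0.675, -0.001, -0.0]
ft_force: [-1.4, -3.4, 2.0]
grip_width: 0.0082
grasp_force: 1.8
tcp store [188.7405  -1.1854] 0.0299676231199786
```

```bash
python3 -m creep '[[[4,0,0],[0,0,0]],[[4,0,0],[0,0,0]],[[4,0,0],[0,0,0]],[[4,0,0],[0,0,0]],[[2,0,0],[0,0,0]],[[2,0,0],[0,0,0]]]'
python3 -m creep '[[[1.5,0,0],[0,0,0]],[[1.5,0,0],[0,0,0]]]'
```

```text
clock: 23.75
eef_pos: [0.5003, 0.0807, 0.0301]
tool_rot: [0.737, 0.675, -0.0, -0.0]
ft_force: [-0.8, -2.7, -1.4]
grip_width: 0.0078
grasp_force: 1.2
clock: 24.0
eef_pos: [0.5008, 0.0834, 0.0303]
tool_rot: [0.738, 0.675, -0.0, -0.0]
ft_force: [-1.4, -1.4, -0.9]
grip_width: 0.0083
grasp_force: 1.2
```

```bash
python3 -m creep '[[[1.5,0,0],[0,0,0]],[[1.5,0,0],[0,0,0]]]'
```

```text
clock: 24.25
eef_pos: [0.5012, 0.0864, 0.0303]
tool_rot: [0.738, 0.675, 0.0, 0.0]
ft_force: [0.2, -1.4, -1.2]
grip_width: 0.0082
grasp_force: 1.6
```

```bash
python3 -m creep '[[[1.5,0,0],[0,0,0]],[[1.5,0,0],[0,0,0]]]'
```

```text
clock: 24.5
eef_pos: [0.5019, 0.0896, 0.0305]
tool_rot: [0.737, 0.675, 0.001, 0.0]
ft_force: [0.0, -1.8, -1.4]
grip_width: 0.0078
grasp_force: 0.7
```

```bash
python3 -m creep '[[[1.2,0,0],[0,0,0]],[[1.2,0,0],[0,0,0]]]'
```

```text
clock: 24.75
eef_pos: [0.502, 0.0918, 0.0305]
tool_rot: [0.738, 0.675, 0.0, 0.0]
ft_force: [-0.8, -1.8, -1.1]
grip_width: 0.0079
grasp_force: 1.0
```

```bash
python3 -m creep '[[[1.2,0,0],[0,0,0]],[[1.2,0,0],[0,0,0]]]'
```

```text
clock: 25.0
eef_pos: [0.5021, 0.0933, 0.0305]
tool_rot: [0.738, 0.675, -0.0, 0.001]
ft_force: [1.1, -6.4, 2.5]
grip_width: 0.008
grasp_force: 3.3
```

```bash
python3 -m creep '[[[1,0,0],[0,0,0]],[[1,0,0],[0,0,0]]]'
```

```text
clock: 25.25
eef_pos: [0.5022, 0.0933, 0.0306]
tool_rot: [0.738, 0.675, -0.002, 0.002]
ft_force: [-0.0, -11.6, 2.7]
grip_width: 0.0082
grasp_force: 5.9
```

The stop is felt: the arm has halted and the force is climbing. I press firmly, then ease off.

```bash
python3 -m creep '[[[1,0,0],[0,0,0]],[[1,0,0],[0,0,0]],[[0.7,0,0],[0,0,0]],[[0,0,0],[0,0,0]],[[0,0,0],[0,0,0]]]'
```

```text
clock: 25.88
eef_pos: [0.5024, 0.0933, 0.0306]
tool_rot: [0.739, 0.674, -0.003, 0.004]
ft_force: [-0.2, -17.0, 3.5]
grip_width: 0.0079
grasp_force: 8.8
```

```bash
python3 -m creep '[[[-3,0,0],[0,0,0]],[[-3.5,0,0],[0,0,0]],[[0,0,-5],[0,0,0]],[[0,0,-15],[0,0,0]],[[0,0,-30],[0,0,0]],[[0,0,-50],[0,0,0]],[[0,0,-50],[0,0,0]],[[-50,0,-20],[0,0,0]],[[-60,0,0],[0,0,0]],[[-60,0,0],[0,0,0]],[[-60,0,0],[0,0,0]],[[-60,0,0],[0,0,0]]]'
python3 -m creep '[[[-60,0,0],[0,0,0]],[[0,0,0],[0,0,0]],[[0,0,0],[0,0,0]],[[0,0,0],[0,0,0]],[[0,0,0],[0,0,0]]]'
python3 - <<'E'
from h import *
p=vision.camera("scene"); A=p["image"][150:310,240:500]; t=vision.camera("top"); B=t["image"][170:330,90:350]
cv2.imwrite("pics/fin.png",np.hstack([cv2.resize(x,None,fx=1.53,fy=2.4) if 0 else cv2.resize(x,(400,246)) for x in (A,B)]))
C=cloud(t); Z=C[...,2]; ok=t["z_map"]>0; d=np.hypot(C[...,0]-.515,C[...,1]-.248)
a=cv2.minAreaRect(C[ok&(d<.06)&(Z>.105)&(Z<.125)][:,:2].astype(np.float32)*1000);print(a)
for n,P in (("top",t),("scene",p)):
    C=cloud(P); hsv=cv2.cvtColor(P["image"],cv2.COLOR_BGR2HSV)
    th=np.radians(-94.9); v=np.array([[np.cos(th),np.sin(th)],[-np.sin(th),np.cos(th)]])
    q=((C[...,:2]-[.515,.248])@v.T)*1000
    org=(hsv[...,0]<14)&(hsv[...,1]>150)&(abs(q[...,1])<60)&(q[...,0]>150)&(q[...,0]<260)&(C[...,2]>.04)
    lime=(hsv[...,0]>25)&(hsv[...,0]<45)&(hsv[...,1]>100)&(abs(q[...,1])<45)&(q[...,0]>120)&(q[...,0]<260)
    for l,m in (("gate",org),("lime",lime)):
        if m.any(): print(n,l,m.sum(),np.percentile(q[m],[5,50,95],axis=0).ravel(),"z",np.percentile(C[m][:,2],[5,95]))
E
```

```text
clock: 27.38
eef_pos: [0.4763, -0.198, 0.2019]
tool_rot: [0.737, 0.676, 0.001, 0.001]
ft_force: [1.0, 0.2, 0.3]
grip_width: 0.0079
grasp_force: 0.0
clock: 28.0
eef_pos: [0.4713, -0.2549, 0.2006]
tool_rot: [0.737, 0.676, 0.0, 0.0]
ft_force: [0.3, 0.2, 0.9]
grip_width: 0.0079
grasp_force: 0.0
((515.0270385742188, 248.89739990234375), (81.07263946533203, 18.062376022338867), 85.57323455810547)
top gate 42 [223.5943 -19.3355 225.2692   3.1393 226.4874  23.7502] z [0.0504 0.061 ]
top lime 452 [122.1509 -22.7178 139.5633   0.3292 151.6471  22.8485] z [0.0135 0.0746]
scene gate 110 [221.5374 -20.8774 225.7981   2.1207 228.4686  33.6017] z [0.0413 0.0578]
scene lime 461 [123.7138 -20.6872 142.055    3.2873 150.1289  26.3696] z [0.0147 0.0717]
```

View pics/fin.png

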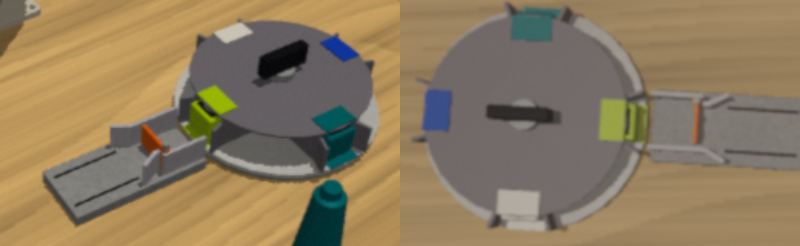

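The picture shows the cassette in the lime slot (205,122), the gate shut across the lane (152,142), and the slot square to the lane. I hand in.

```bash
python3 -c "
from workcell import workorder
print(workorder.job_done())"
```

```text
the job is handed in; nothing more can be done
None
```

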